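# Change the filter cartridge and stow the media

## Task

Service the aquarium filter: swing the holder's locking lever open, move the spent cartridge from the holder into the steel discard tray, then drop the fresh cartridge fully down into the holder's pocket and swing the lever fully shut over it. Also seat every terracotta media piece that lies on the shelf fully down in the nest of the rack that matches its shape and size (before or after, as you like), and leave the scoop, the tweezers and the cleaning magnet where they are.

Things in the scene. Friction and masses are not known exactly. Their poses are not given: they have to be found in the camera images.
- holder: fixed grey plastic cartridge holder, 80 (x) x 140 (y) x 22 mm high, from y = -60 to +80 mm of its origin, which lies on the shelf surface under the middle of its pocket. The pocket is open on top, 56 (x) x 40 (y) mm, 12 mm deep, floor 10 mm above the shelf: a seated cartridge stands 14 mm proud. The lever's hinge post, 8 mm in radius, stands at y = +58 mm
- socket (a point): centre of the pocket floor of the holder, axes as the holder's
- latch (a joint): angle of the holder's steel locking lever, rad: 0 = fully shut (arm across the pocket, to the holder's -y, underside 39 mm above the shelf, 3 mm over a seated cartridge), 1.75 = fully open. It turns level about a vertical axis, opening clockwise seen from above; at 1.57 it points to the holder's -x, pocket clear. Light friction (1 N at the handle); stays where left
- latch_hinge (a point): point on the lever's vertical hinge axis, at mid-height of the hub top, 45 mm above the shelf; at x = 0, y = +58 mm of the holder
- latch_handle (a point): centre of the top of the lever's upright round black handle, 14 mm in diameter and 30 mm tall (from 45 to 75 mm above the shelf), 100 mm from the hinge axis; this point turns with the lever. The arm below it is 14 mm wide and 6 mm thick
- spent: the spent cartridge: black plastic filter cartridge, a block 52 (its x) x 36 (its y) x 26 mm high, a few grey ribs on its top, 40 to 85 g; origin at the centre of its underside, z up. At the start it sits in the holder's pocket under the shut lever, its x along the holder's x.
- fresh: the fresh cartridge: black plastic filter cartridge, a block 52 (its x) x 36 (its y) x 26 mm high, a few grey ribs on its top, 40 to 85 g; origin at the centre of its underside, z up. It starts flat on the shelf. It looks the same as the spent one and fits the pocket either way round, its x along the holder's x.
- rack: fixed grey plastic media rack, 75 (x) x 232 (y) x 14 mm high, with four nests in a row along y, each 9 mm deep (floor 5 mm above the shelf); origin at the centre of its underside
- media_disc: terracotta filter media piece, a round disc 42 mm in diameter, 20 mm high, 25 to 45 g; origin at the centre of its underside, z up. Starts flat on the shelf; may be absent
- nest_disc (a point): centre of the floor of the rack's nest for the media piece of the same name: round, 46 mm in diameter, at y = +85 mm of the rack; axes as the rack's
- media_button: terracotta filter media piece, a small round disc 28 mm in diameter, 20 mm high, 25 to 45 g; origin at the centre of its underside, z up. Starts flat on the shelf; may be absent
- nest_button (a point): centre of the floor of the rack's nest for the media piece of the same name: round, 32 mm in diameter, at y = +31 mm of the rack; axes as the rack's
- media_square: terracotta filter media piece, a square block 34 x 34 mm, 20 mm high, 25 to 45 g; origin at the centre of its underside, z up. Starts flat on the shelf; may be absent
- nest_square (a point): centre of the floor of the rack's nest for the media piece of the same name: square, 38 x 38 mm with sides along the rack's, at y = -19 mm of the rack; axes as the rack's
- media_bar: terracotta filter media piece, an oblong block 20 (its x) x 52 (its y) mm, 20 mm high, 25 to 45 g; origin at the centre of its underside, z up. Starts flat on the shelf; may be absent
- nest_bar (a point): centre of the floor of the rack's nest for the media piece of the same name: oblong, 24 (rack x) x 56 (rack y) mm, at y = -81 mm of the rack; axes as the rack's
- discard_in (a point): centre of the inner floor (4 mm or so above the shelf) of the fixed open steel discard tray, 120 (x) x 100 (y) mm outside, 16 mm high, walls 4 mm; axes along its sides
- tweezers: bystander: steel tweezers 150 mm long lying flat near the far edge of the shelf, along their y; origin at the middle
- scoop: bystander: small green plastic scoop, 95 mm long along its x, 12 mm high; origin near the middle
- magnet: bystander: black glass-cleaning magnet, 50 x 70 x 36 mm; origin under its middle
Things that resemble listed ones, but are neither listed nor needed, are in the scene too. Leave any blue or green look-alike of the holder alone.

How it is judged:
On the way, in this order (a step that is already met when the one before it is completed fails the run):
1. the lever is swung open (value of joint latch above 1 rad), for 0.2 s.
2. the spent cartridge lies in the discard tray (x of spent in the frame of discard_in between -0.05 and 0.05 m and y of spent in the frame of discard_in between -0.042 and 0.042 m and z of spent in the frame of discard_in below 0.022 m), for 0.2 s.
3. the fresh cartridge is fully down in the pocket (horizontal distance between fresh and socket below 0.005 m and z of fresh in the frame of socket below 0.004 m and angle between fresh's own z axis and vertical below 0.1 rad and angle between the x axis of fresh and the x axis of holder, either way round below 0.15 rad), for 0.2 s.
4. the lever is shut over the fresh cartridge (all of step 3 and value of joint latch below 0.1 rad), for 0.2 s.
At the end, for the whole second after the job is handed in: Fresh cartridge in the pocket and each media piece in its own nest (within 5 mm sideways, 4 mm of the floor, 0.1 rad upright; cartridge 0.15 rad in line), lever shut (below 0.1 rad), spent cartridge inside the discard tray, all at rest (all of step 2 and all of step 4 and horizontal distance between media_disc and nest_disc below 0.005 m and z of media_disc in the frame of nest_disc below 0.004 m and angle between each of media_disc, media_button, media_square, media_bar's own z axis and vertical below 0.1 rad and horizontal distance between media_button and nest_button below 0.005 m and z of media_button in the frame of nest_button below 0.004 m and horizontal distance between media_square and nest_square below 0.005 m and z of media_square in the frame of nest_square below 0.004 m and horizontal distance between media_bar and nest_bar below 0.005 m and z of media_bar in the frame of nest_bar below 0.004 m and linear speed of each of fresh, spent, media_disc, media_button, media_square, media_bar below 0.02 m/s); the robot touches nothing.
It fails at once if a bystander (tweezers, scoop, magnet) is shifted by more than 3 cm (distance of any of tweezers, scoop, magnet from where it was at the start of the episode above 0.03 m).
Of media_disc, media_button, media_square, media_bar only 2 to 4 are there at a start; the rules pass over those that are not, and their reading is None.
At some moment in a run one of fresh, media_disc, media_button, media_square, media_bar may be knocked a few centimetres aside while the robot is not near it.
Once in a run the grip may slacken for a moment while it holds something.
It also fails if it takes over 210 s, if anything falls off the work surface, if the arm or the gripper's body presses on something with over 40 N, if the wrist force passes 120 N, or if a joint passes its speed limit or range.

## Robot

A 6-joint arm with a two-finger parallel gripper is mounted at the origin on the work surface. World frame = base frame: x ahead of the robot, y to its left, z up, the work surface at z = 0. Lengths are in m, angles in rad, forces in N, time in s.
With the tool pointing down it reaches from about 0.325 to 0.9 m from the base axis. Payload 6.1 kg.
Tool frame: the origin (TCP) lies midway between the tips of the shut fingers; the grasp point (between the pads) lies 19 mm behind it; x points along the fingers, y is the direction in which the jaws open and shut, and the axes are right-handed (so a half turn about x gives the same grasp; the last joint's range is limited). The gripper opens to 85 mm and grips with 20 to 120 N. Pads are 22 mm wide; open, the fingers measure 114 mm over their backs; the gripper's body (76 mm by 85 mm) begins 54 mm behind the grasp point. The pads swing forward as they close: fully open they stand 13 mm farther back than shut.
Start: joints at [-1.25, 0.22, 1.526, -0, 1.395, -0.126], TCP at [0.27, -0.564, 0.231] pointing down, gripper open.
Joint ranges: [-2.98, 2.98], [-0.91, 2.08], [0.09, 2.57], [-1.24, 4.39], [0.2, 2.65], [-2.68, 2.68]. Speed limits (rad/s): [2.57, 2.57, 3.01, 3.14, 3.14, 3.14].

## Interface

Orientations are given as [roll, pitch, yaw] about the fixed x, y, z axes, in that order (R = Rz(yaw) Ry(pitch) Rx(roll)).
In Python, from plant import movep, move_l, set_joints, gripper_to, hold, inverse_kinematics, observe, get_image, get_calibration, Unreachable, job_done gives the robot as it stands. Calls block until the motion is done:
- movep(position, orientation): joint-space move of the TCP to a pose.
- move_l(position, feed=0.15, rotation=None, max_force=None): straight line of the TCP; rotation=None keeps the orientation; feed is the mean speed in m/s. With max_force (N) it stops when the force on the tool has changed by that much, and returns True; else False.
- set_joints(angles): joint-space move.
- gripper_to(opening, f_grip=None): finger opening in m; f_grip is the grip in N (None keeps the last); returns when the fingers have stopped.
- hold(seconds).
- inverse_kinematics(position, orientation): joint angles nearest the present ones, or None.
- observe(): the state.
- get_image(name): name is "scene" or "top"; returns (picture, depth): 480x640x3 uint8, red, green, blue; 480x640 float32, m along the optical axis (not along the pixel's ray), 0 where there is no reading.
- get_calibration(name): a dict with "intrinsics" (3x3 intrinsics, pixels), "world_from_camera" (4x4, takes a point from camera to world coordinates). Camera axes: x right, y down, z forward; pixel columns grow to the right and rows downward; lengths in m; the calibration is good to about 2 mm. A picture is of the moment at which its call begins. get_calibration takes no time and is no camera call.
A pose or a line that the arm cannot do raises Unreachable and nothing moves.
- job_done(): hands the job in, once; it reports no verdict.
The state is a dict: "time_s": time; "q": joint angles; "joint_velocities": joint speeds; "joint_torque": joint torques, N m; "eef_pos": TCP position; "tcp_rot": TCP orientation; "ft_force": force on the tool from outside, world axes, zero at the start; "torque": the same for the moment, N m; "opening": finger opening in m.
Only numpy, scipy, OpenCV 4.12 (cv2) and the standard library are available. Lean on these libraries where they do the work, as an engineer would, in place of code of your own. Each camera call takes 0.05 s, during which the arm holds its last target. There are 200 camera calls.

## Working session

There is one attempt and no reset: what is moved stays moved. The work goes in short steps, each a Python script; the robot and the scene stay as the last script left them, time stands still between calls to the robot, and variables do not carry over. Pictures are saved under pics/ and viewed, about 12 in all and at most 16, crops included, and the job is handed in when it is done.

```bash
ls; mkdir -p pics; python3 - <<'E'
from plant import *
import cv2,numpy as np
np.set_printoptions(precision=4,suppress=True)
for n in("scene","top"):
    p,d=get_image(n); cv2.imwrite(f"pics/{n}0.png",p[:,:,::-1]); np.save(f"{n}_d0.npy",d)
    c=get_calibration(n); print(n,c["intrinsics"],c["world_from_camera"],(d>0).mean())
print(observe())
E
```

```text
pics
scene [[489.7135   0.     319.1716]
 [  0.     489.7135 235.2758]
 [  0.       0.       1.    ]] [[ 0.7268  0.5866 -0.3574  0.9628]
 [ 0.6868 -0.6263  0.3689 -0.422 ]
 [-0.0075 -0.5136 -0.858   0.9146]
 [ 0.      0.      0.      1.    ]] 0.996005859375
top [[511.0399   0.     322.4322]
 [  0.     511.0399 236.033 ]
 [  0.       0.       1.    ]] [[ 0.0054 -0.994   0.1093  0.4886]
 [-0.9995 -0.0022  0.0302 -0.0656]
 [-0.0298 -0.1094 -0.9936  1.2526]
 [ 0.      0.      0.      1.    ]] 0.9960384114583334
{'time_s': 0.1, 'q': array([-1.2501,  0.2212,  1.5275,  0.    ,  1.3947, -0.1261]), 'joint_velocities': array([-0.0008, -0.0019, -0.0019, -0.0007, -0.0001, -0.    ]), 'joint_torque': array([  0.0014, -49.8242, -39.0548,  -0.0001,   0.0057,  -0.    ]), 'eef_pos': array([ 0.2699, -0.5631,  0.2303]), 'tcp_rot': array([-1.6999,  1.569 ,  1.8884]), 'ft_force': array([ 0.0822, -0.0098, -0.6491]), 'torque': array([ 0.019 ,  0.1017, -0.0054]), 'opening': 0.08512803329971001}
```

View pics/top0.png

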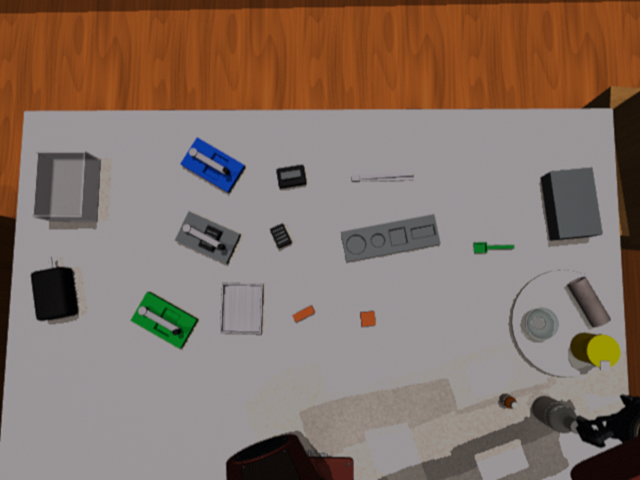

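View pics/scene0.png

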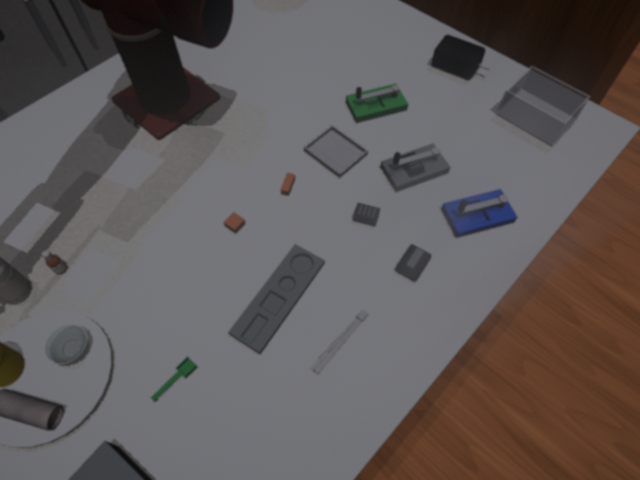

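The top view shows these things:
- Grey holder at (208,237), with blue and green look-alikes at (213,165) and (165,320).
- Ribbed black block at (281,236), which could be fresh, and a black block with a grey plate at (291,177), which is probably the magnet.
- Flat tray at (243,308), with a deep bin at (68,187) as its look-alike.
- Rack at (390,238), orange bar at (304,314) and orange square at (368,319).
- A brownish thing at (507,401) that I still need to check.

I'll confirm these in one enlarged composite and check their heights from depth.

```bash
cat > vis.py <<'E'
import numpy as np,cv2
from plant import get_image,get_calibration
np.set_printoptions(precision=4,suppress=True)
CAL={n:get_calibration(n) for n in("scene","top")}
def cloud(n,d):
    K=CAL[n]["intrinsics"];T=CAL[n]["world_from_camera"]
    v,u=np.mgrid[:480,:640]
    c=np.stack([(u-K[0,2])/K[0,0]*d,(v-K[1,2])/K[1,1]*d,d],-1)
    return c@T[:3,:3].T+T[:3,3]
def cast(n,uv,z):
    "pixels -> world xy on plane height z"
    K=CAL[n]["intrinsics"];T=CAL[n]["world_from_camera"]
    uv=np.asarray(uv,float).reshape(-1,2)
    r=np.c_[(uv-K[:2,2])/[K[0,0],K[1,1]],np.ones(len(uv))]@T[:3,:3].T
    return (T[:3,3]+r*((z-T[2,3])/r[:,2])[:,None])[:,:2]
def proj(n,P):
    K=CAL[n]["intrinsics"];T=CAL[n]["world_from_camera"]
    c=(np.asarray(P,float).reshape(-1,3)-T[:3,3])@T[:3,:3]
    return c[:,:2]/c[:,2:]*[K[0,0],K[1,1]]+K[:2,2]
def tri(uvt,uvs):
    "two-view point by least squares"
    A=np.zeros((3,3));b=np.zeros(3)
    for n,uv in(("top",uvt),("scene",uvs)):
        K=CAL[n]["intrinsics"];T=CAL[n]["world_from_camera"]
        r=T[:3,:3]@np.array([(uv[0]-K[0,2])/K[0,0],(uv[1]-K[1,2])/K[1,1],1]);r/=np.linalg.norm(r)
        M=np.eye(3)-np.outer(r,r);A+=M;b+=M@T[:3,3]
    return np.linalg.solve(A,b)
E
python3 - <<'E'
from vis import *
d=np.load("top_d0.npy");C=cloud("top",d);S=cloud("scene",np.load("scene_d0.npy"))
t=cv2.imread("pics/top0.png");s=cv2.imread("pics/scene0.png")
for nm,u,v in(("table",450,150),("table2",330,280),("table3",130,250),("holder",183,232),("fresh?",281,236),("magnet?",291,170),("tray?",243,308),("tray rim",224,300),("bin",68,187),("bar",304,314),("sq",368,319),("rack",427,240),("brown",507,401),("pump",55,293),("green",140,320)):
    print(nm,C[v,u],t[v,u])
for nm,u,v in(("table",450,350),("fresh?",367,214),("bar",288,184),("sq",235,222),("brown",55,263),("rack",292,256)): print("S",nm,S[v,u],s[v,u])
hsv=cv2.cvtColor(t,cv2.COLOR_BGR2HSV)
def crop(i,u,v,w,h,W,H): return cv2.resize(i[v-h//2:v+h//2,u-w//2:u+w//2],(W,H),interpolation=cv2.INTER_CUBIC)
o=np.vstack([np.hstack([crop(t,245,225,160,120,400,300),crop(s,400,205,160,120,400,300)]),
 np.hstack([crop(t,390,240,120,100,300,300),crop(t,507,401,50,60,200,300),crop(t,335,315,100,100,300,300)])])
cv2.imwrite("pics/comp1.png",np.clip(o.astype(float)*1.4,0,255).astype(np.uint8))
E
```

```text
table [ 0.8426 -0.3444  0.001 ] [150 148 154]
table2 [ 0.5184 -0.0465 -0.0056] [152 150 154]
table3 [ 0.5906  0.4527 -0.0035] [152 149 154]
holder [0.6331 0.3133 0.0214] [88 86 84]
fresh? [0.6236 0.0724 0.0234] [64 62 62]
magnet? [0.7879 0.0504 0.0196] [38 38 37]
tray? [ 0.4491  0.1662 -0.0037] [147 140 147]
tray rim [0.4683 0.2121 0.0026] [119 115 120]
bin [0.7483 0.6137 0.0071] [123 122 128]
bar [0.4366 0.0149 0.0212] [ 30  70 159]
sq [ 0.4257 -0.1377  0.0179] [ 32  71 158]
rack [ 0.6156 -0.2813  0.0142] [94 91 90]
brown [ 0.2454 -0.45    0.047 ] [ 0 32 79]
pump [0.4833 0.6013 0.0586] [16 16 15]
green [0.4196 0.4103 0.0209] [ 32 117   3]
S table [ 0.9387 -0.0437  0.0003] [120 115 115]
S fresh? [0.6309 0.0708 0.0247] [69 65 65]
S bar [0.4439 0.0139 0.0179] [ 59  71 111]
S sq [ 0.4332 -0.1373  0.0187] [ 60  72 110]
S brown [ 0.2545 -0.4587  0.0413] [34 41 58]
S rack [ 0.5807 -0.1103  0.0137] [74 71 69]
```

View pics/comp1.png

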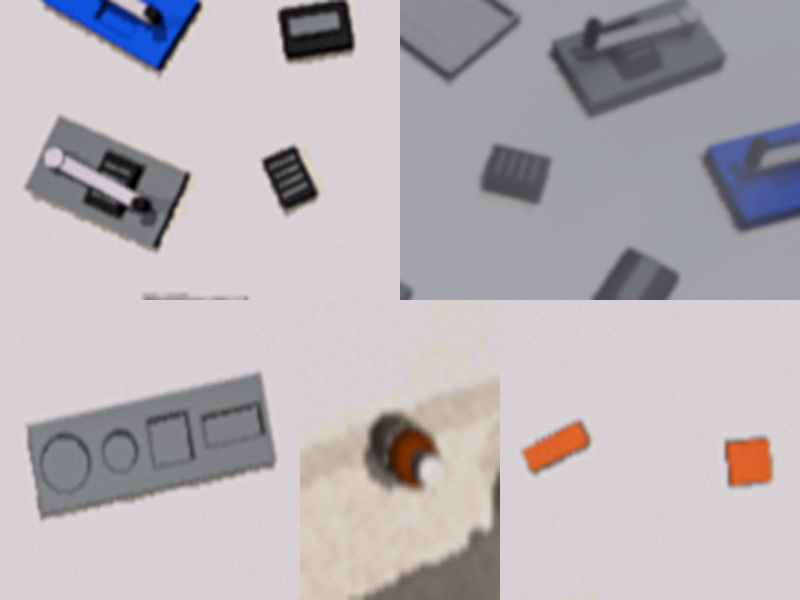

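The crops settle which thing is which:
- **Fresh:** the block with four grey ribs at (281,236). The one at (291,177) has a single wide plate, so it is the magnet.
- **Holder:** the grey one at (208,237), with its hinge upper-left and black handle lower-right.
- **Media:** only the bar and the square are present. The brown thing at (507,401) is a 47 mm tall bottle.
- **Tray:** the flat one at (243,308).

Next I'll measure each outline in both views.

```bash
cat >> vis.py <<'E'
def blob(n,img,seed,kind="dark",win=60,S=4,thr=None):
    "upsampled silhouette around seed: hull (px), centroid of the filled hull (px)"
    u,v=map(int,seed);x0,y0=max(u-win,0),max(v-win,0);c=img[y0:v+win,x0:u+win]
    g=cv2.resize(c,None,fx=S,fy=S,interpolation=cv2.INTER_CUBIC)
    if kind=="dark": f=255-g.max(2).astype(float)
    else: f=g[:,:,0].astype(float)-g[:,:,2]+128      # RGB: red minus blue
    f=cv2.GaussianBlur(f.astype(np.float32),(0,0),1.5)
    bg=np.median(f); sx,sy=(u-x0)*S,(v-y0)*S
    fg=np.median(f[sy-6:sy+7,sx-6:sx+7]) if thr is None else 2*thr-bg
    m=(f>(bg+fg)/2).astype(np.uint8)
    k,l,st,_=cv2.connectedComponentsWithStats(m)
    lab=l[sy,sx] if l[sy,sx] else np.argmax(st[1:,4])+1
    cs,_=cv2.findContours((l==lab).astype(np.uint8),cv2.RETR_EXTERNAL,cv2.CHAIN_APPROX_NONE)
    h=cv2.convexHull(max(cs,key=cv2.contourArea)).reshape(-1,2)
    M=cv2.moments(h.astype(np.float32))
    tofull=lambda p:(np.asarray(p)+.5)/S-.5+[x0,y0]
    return tofull(h),tofull([M["m10"]/M["m00"],M["m01"]/M["m00"]])
def box(n,hull,z):
    P=(cast(n,hull,z)*1000).astype(np.float32)
    (cx,cy),(w,h),a=cv2.minAreaRect(P)
    if w<h: w,h,a=h,w,a+90                 # a: direction of long side
    return np.array([cx/1000,cy/1000]),w,h,(a+90)%180-90
def measure(img,seeds,kind,z):
    out={}
    uv={}
    for n in seeds:
        h,c=blob(n,img[n],seeds[n],kind); uv[n]=c
        out[n]=(cast(n,c,z)[0],)+box(n,h,2*z)
        print(n,"px",c,"cen@mid",out[n][0],"rect@top c,w,h,ang",*out[n][1:])
    if len(uv)==2: out["tri"]=tri(uv["top"],uv["scene"]);print("  tri",out["tri"])
    return out
E
python3 - <<'E'
from vis import *
I={n:cv2.imread(f"pics/{n}0.png")[:,:,::-1] for n in("top","scene")}
for nm,t,s,k,z in(("fresh",(281,231),(360,218),"dark",.013),("bar",(304,314),(288,184),"col",.01),("square",(368,319),(235,222),"col",.01),
  ("rack",(427,238),(292,256),"dark",.007),("holder",(186,233),(395,178),"dark",.011),("magnet",(291,186),(404,265),"dark",.018)):
    print("**",nm);measure(I,{"top":t,"scene":s},k,z)
# tray: dark rim outline
for n,sd,w in(("top",(243,308),33),("scene",(336,152),40)):
    g=255-I[n].max(2); 
# lever handle: darkest
C=cloud("top",np.load("top_d0.npy"));S=cloud("scene",np.load("scene_d0.npy"))
for n,P,(u,v) in(("top",C,(208,237)),("scene",S,(415,165))):
    w=P[v-35:v+35,u-40:u+40];m=(w[...,2]>.058)&(np.abs(w[...,0]-.62)<.1)
    print(n,"high pts",m.sum(),np.median(w[m],0), "pix",np.argwhere(m).mean(0)[::-1]+[u-40,v-35])
E
```

```text
** fresh
top px [280.5337 236.087 ] cen@mid [0.6245 0.0747] rect@top c,w,h,ang [0.6233 0.0732] 57.750732421875 38.48953628540039 24.705347061157227
scene px [365.721  214.3214] cen@mid [0.6251 0.0747] rect@top c,w,h,ang [0.6296 0.0678] 54.10647964477539 50.52324295043945 25.94900131225586
  tri [0.6247 0.0749 0.0123]
** bar
top px [303.158  313.4329] cen@mid [0.4375 0.0177] rect@top c,w,h,ang [0.4379 0.0171] 50.95131301879883 18.906705856323242 -62.598182678222656
scene px [287.4429 182.1153] cen@mid [0.4346 0.0207] rect@top c,w,h,ang [0.4402 0.0162] 52.81300735473633 19.869247436523438 -62.06609535217285
  tri [0.4379 0.0175 0.0159]
** square
top px [367.5805 318.4723] cen@mid [ 0.4265 -0.1372] rect@top c,w,h,ang [ 0.4271 -0.1366] 33.04705047607422 33.00575256347656 -83.31496620178223
scene px [233.7365 220.8864] cen@mid [ 0.4239 -0.1345] rect@top c,w,h,ang [ 0.4297 -0.1377] 33.91590881347656 33.6534423828125 -83.9385256767273
  tri [ 0.427  -0.1366  0.0156]
** rack
top px [401.9154 236.42  ] cen@mid [ 0.625  -0.2218] rect@top c,w,h,ang [ 0.6242 -0.2173] 181.79107666015625 79.504524
[... 278 characters left out ...]
,w,h,ang [0.6186 0.2518] 146.33168029785156 83.18122863769531 66.69206237792969
scene px [413.4918 166.7911] cen@mid [0.6193 0.2534] rect@top c,w,h,ang [0.6201 0.2484] 152.5544891357422 105.96871948242188 66.49774169921875
  tri [0.6193 0.2539 0.0106]
** magnet
top px [291.0456 176.6437] cen@mid [0.7716 0.0503] rect@top c,w,h,ang [0.7674 0.0485] 69.10772705078125 53.359378814697266 -80.59671211242676
scene px [412.5443 262.7127] cen@mid [0.7751 0.0471] rect@top c,w,h,ang [0.7785 0.0383] 76.09432983398438 51.112186431884766 -80.59388256072998
  tri [0.7734 0.0511 0.0103]
top high pts 34 [0.5927 0.2083 0.0723] pix [220.3529 246.5882]
scene high pts 50 [0.5962 0.208  0.0702] pix [396.92 156.12]
```

The rack was clipped by the window, so I'll redo that one with the tray. The fresh, holder, bar and square positions agree between the two views to 3 mm or better.

```bash
cat > rob.py <<'E'
import numpy as np
from plant import *
from math import pi,cos,sin,radians
np.set_printoptions(precision=4,suppress=True)
def ori(p,jaw,q6max=2.5):
    "tool-down orientation with the jaw axis along angle jaw (deg), half turn chosen by IK"
    q0=observe()["q"];best=None
    for k in(-2,-1,0,1,2):
        o=[0,pi/2,radians(jaw-90)+k*pi]
        q=inverse_kinematics(list(p),o)
        if q is not None and abs(q[5])<q6max:
            c=np.abs(np.array(q)-q0).max()
            if best is None or c<best[0]-1e-3: best=(c,o,q)
    return best
def go(x,y,z,jaw,q6max=2.5):
    b=ori((x,y,z),jaw,q6max); movep([x,y,z],b[1]); return b[1]
def st(t=""):
    s=observe();print(t,"t %.1f"%s["time_s"],"tcp",s["eef_pos"],"F",s["ft_force"],"open %.4f"%s["opening"],"q6 %.2f"%s["q"][5]);return s
E
python3 - <<'E'
from vis import *
I={n:cv2.imread(f"pics/{n}0.png")[:,:,::-1] for n in("top","scene")}
C={"top":np.load("top_d0.npy"),"scene":np.load("scene_d0.npy")}
print("rack")
uv={}
for n,sd,w in(("top",(390,238),75),("scene",(278,298),75)):
    h,c=blob(n,I[n],sd,"dark",w,thr=255-(118 if n=="top" else 93));uv[n]=c
    print(n,c,cast(n,c,.007),*box(n,h,.014))
print(tri(uv["top"],uv["scene"]))
uv={}
for n,sd,w,t in(("top",(243,308),34,130),("scene",(336,152),42,100)):
    h,c=blob(n,I[n],(sd[0],sd[1]),"dark",w,thr=255-t);uv[n]=c
    print("tray",n,c,cast(n,c,.008),*box(n,h,.016))
print(tri(uv["top"],uv["scene"]))
# lever IK
from rob import *
H=np.array([.6383,.2978])
for ph in(0,50,97):
    a=radians(-113.4-ph);p=[*(H+.1*np.array([cos(a),sin(a)])),.052]
    for k in(0,1,-1):
        q=inverse_kinematics(p,[0,pi/2,radians(-113.4-ph)+k*pi]);print(ph,k,p,q)
E
```

```text
rack
top [389.9148 238.4618] [[ 0.6199 -0.1926]] [ 0.6192 -0.1915] 233.62307739257812 78.65359497070312 -78.97814655303955
scene [276.2201 299.2954] [[ 0.6246 -0.1994]] [ 0.625  -0.1932] 234.08558654785156 78.4266586303711 -78.92394065856934
[ 0.6205 -0.195  -0.0062]
tray top [241.9418 308.4736] [[0.4483 0.1666]] [0.449  0.1656] 123.78237915039062 104.86214447021484 -1.4521331787109375
tray scene [335.3507 151.4511] [[0.4523 0.165 ]] [0.4552 0.1609] 126.96829223632812 109.39971923828125 -0.92486572265625
[0.4485 0.1682 0.0021]
0 0 [np.float64(0.598585210936522), np.float64(0.20602453743160187), 0.052] [ 0.207   0.4195  1.635  -0.      1.0871  0.6154]
0 1 [np.float64(0.598585210936522), np.float64(0.20602453743160187), 0.052] [ 0.207   0.4195  1.635   0.      1.0871 -2.5262]
0 -1 [np.float64(0.598585210936522), np.float64(0.20602453743160187), 0.052] [ 0.207   0.4195  1.635   0.      1.0871 -2.5262]
50 0 [np.float64(0.5424677425534866), np.float64(0.2692311632595027), 0.052] [ 0.3305  0.3625  1.7116 -0.      1.0675  1.6116]
50 1 [np.float64(0.5424677425534866), np.float64(0.2692311632595027), 0.052] [ 0.3305  0.3625  1.7116 -0.      1.0675 -1.53  ]
50 -1 [np.float64(0.5424677425534866), np.float64(0.2692311632595027), 0.052] [ 0.3305  0.3625  1.7116 -0.      1.0675 -1.53  ]
97 0 [np.float64(0.5520486330792742), np.float64(0.3484033764121164), 0.052] [0.4423 0.4605 1.5784 0.     1.1026 2.5437]
97 1 [np.float64(0.5520486330792742), np.float64(0.3484033764121164), 0.052] [ 0.4423  0.4605  1.5784 -0.      1.1026 -0.5979]
97 -1 [np.float64(0.5520486330792742), np.float64(0.3484033764121164), 0.052] [ 0.4423  0.4605  1.5784 -0.      1.1026 -0.5979]
```

```bash
cat >> rob.py <<'E'
H=np.array([.6383,.2978]); A0=-113.4
def lev(ph,z,R=.1):
    a=radians(A0-ph); return [*(H+R*np.array([cos(a),sin(a)])),z],[0,pi/2,a]
def swing(a,b,z=.052,step=8,mf=30):
    for ph in np.linspace(a,b,int(abs(b-a)/step)+2)[1:]:
        p,o=lev(ph,z)
        if move_l(p,.12,o,max_force=mf): st("force stop at %.1f"%ph); return ph
    return b
E
python3 - <<'E'
from rob import *
gripper_to(.05,20)
p,o=lev(0,.15); movep(p,o); st("above")
print(move_l(lev(0,.052)[0],.1,max_force=15)); st("down")
gripper_to(.02); s=st("cage")
print(swing(0,97)); st("end")
gripper_to(.05); p=observe()["eef_pos"]; move_l([p[0],p[1],.16],.2)
go(.45,-.2,.25,0)
from vis import *
for n in("scene","top"):
    pc,d=get_image(n); cv2.imwrite(f"pics/{n}1.png",pc[:,:,::-1]); np.save(f"{n}_d1.npy",d)
t=cv2.imread("pics/top1.png");s=cv2.imread("pics/scene1.png")
cr=lambda i,u,v:cv2.resize(i[v-45:v+45,u-60:u+60],(400,300),interpolation=cv2.INTER_CUBIC)
cv2.imwrite("pics/c1.png",np.hstack([cr(t,208,240),cr(s,415,170)])); st()
E
```

```text
above t 3.5 tcp [0.599  0.2051 0.1501] F [-0.3578 -0.6904 -0.8154] open 0.0499 q6 0.62
False
down t 4.6 tcp [0.5993 0.2062 0.0529] F [ 0.8824 -0.1503 -0.0067] open 0.0500 q6 0.62
cage t 5.0 tcp [0.5988 0.2061 0.0523] F [-0.0561  0.0354 -0.18  ] open 0.0200 q6 0.62
97
end t 8.7 tcp [0.552  0.3479 0.0519] F [ 0.0804 -0.4251 -0.2533] open 0.0198 q6 2.54
 t 12.5 tcp [ 0.4502 -0.1997  0.2499] F [ 0.1141 -0.4353  0.3979] open 0.0500 q6 -0.58
```

View pics/c1.png

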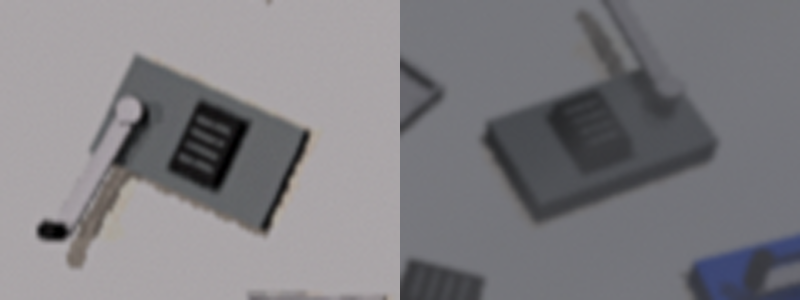

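The lever is open: the arm points to lower-left and the handle sits at crop (52,232). The spent cartridge is exposed at crop (210,146). Next I'll measure the spent block and the hinge hub.

```bash
python3 - <<'E'
from vis import *
I={n:cv2.imread(f"pics/{n}1.png")[:,:,::-1] for n in("top","scene")}
uv={}
for n,sd,t in(("top",(211,239),55),("scene",(417,166),52)):
    h,c=blob(n,I[n],sd,"dark",14,thr=255-t);uv[n]=c
    print("spent",n,c,cast(n,c,.029),*box(n,h,.036))
print(tri(uv["top"],uv["scene"]))
# light hub disc at z .048 in the top view
g=cv2.resize(I["top"][214:232,178:198].max(2),None,fx=8,fy=8,interpolation=cv2.INTER_CUBIC)
print(I["top"][218:230,180:196].max(2))
# predicted pixels from the holder model
d=np.array([np.cos(np.radians(66.6)),np.sin(np.radians(66.6))]);o=np.array([.6193,.2538])-.01*d
print("pred spent",proj("top",[*o,.036]),proj("scene",[*o,.036]),"hub",proj("top",[*(o+.058*d),.048]),o)
E
```

```text
spent top [210.2188 238.4201] [[0.6167 0.2438]] [0.6159 0.242 ] 55.842105865478516 41.802947998046875 -23.634689331054688
spent scene [406.4184 159.734 ] [[0.6014 0.2453]] [0.6018 0.2397] 46.85661697387695 18.425403594970703 -69.94560623168945
[0.6115 0.2357 0.0473]
[[169 169 171 169 153 118  98  98 100 100  99 101 100 103 102 102]
 [170 171 172 164 136 104  97  99  99 100  99 100 101 100 101 102]
 [170 171 169 156 118 100  98 100 100  99 100 100 101 101 101 102]
 [169 172 165 136 105  96  98  99  99 100  99 100 100 101 102 100]
 [170 171 154 117  98  98  99  98  96  99 100 101 102 101 102 101]
 [172 165 136 104 100 109 114 108  97  95  99 101 100 101 100 102]
 [171 159 120 106 124 136 143 140 124 100  94  97 101 100 100 102]
 [168 146 113 124 150 161 164 167 159 126  87  84  90  94  94  95]
 [160 125 112 146 164 165 166 169 169 152  89  61  75  85  87  89]
 [146 108 111 156 165 164 166 167 169 161  97  44  60  82  86  86]
 [127  96 107 156 165 164 165 164 170 160  94  32  45  81  85  84]
 [110  93 110 154 166 167 165 166 170 151  75  16  38  81  87  85]]
pred spent [[209.1429 238.6804]] [[411.4901 161.167 ]] hub [[186.1129 228.543 ]] [0.6153 0.2446]
```

```bash
cat > spent.py <<'E'
from rob import *
gripper_to(.072,60)
x,y,j=.616,.2442,-23.5
go(x,y,.14,j); print(move_l([x,y,.0235],.1,max_force=10)); st("down")
gripper_to(.04,60); st("grip")
print(move_l([x,y,.10],.08)); s=st("lift")
if s["opening"]>.048:
    go(.4495,.166,.10,-1.2); st("over tray")
    print(move_l([.4495,.166,.0185],.1,max_force=8)); st("low")
    gripper_to(.068); p=observe()["eef_pos"]; move_l([p[0],p[1],.15],.2)
    st("done")
E
python3 spent.py
```

```text
False
down t 16.0 tcp [0.6168 0.2444 0.0245] F [ 0.1565 -0.4724 -0.4279] open 0.0719 q6 0.67
grip t 16.3 tcp [0.617  0.2445 0.0249] F [-0.6157  0.2223  5.2364] open 0.0504 q6 0.67
False
lift t 17.4 tcp [0.6154 0.244  0.0991] F [-0.6562 -0.6156 -0.6265] open 0.0500 q6 0.67
over tray t 18.2 tcp [0.4509 0.1663 0.1007] F [ 0.1917 -0.1136 -0.5177] open 0.0506 q6 0.21
True
low t 18.9 tcp [0.4484 0.1658 0.0189] F [-2.2549 -0.401   7.4675] open 0.0500 q6 0.21
done t 20.1 tcp [0.4463 0.1654 0.1489] F [-1.2603 -0.4053 -0.0088] open 0.0679 q6 0.21
```

```bash
python3 - <<'E'
from rob import *
from vis import *
go(.40,-.35,.25,0)
for n in("scene","top"):
    pc,d=get_image(n); cv2.imwrite(f"pics/{n}2.png",pc[:,:,::-1]); np.save(f"{n}_d2.npy",d)
t=cv2.imread("pics/top2.png");s=cv2.imread("pics/scene2.png")
cr=lambda i,u,v,w,h,f:cv2.resize(i[v-h:v+h,u-w:u+w],None,fx=f,fy=f,interpolation=cv2.INTER_CUBIC)
a=cr(t,210,240,30,25,6.6667);b=cr(s,415,165,30,25,6.6667)
c=cr(t,300,280,160,60,2.5)
cv2.imwrite("pics/c2.png",np.clip(1.5*np.vstack([np.hstack([a,b])[:333],cv2.resize(c,(a.shape[1]*2,300))]).astype(float),0,255).astype(np.uint8))
print(a.shape)
I={"top":t[:,:,::-1],"scene":s[:,:,::-1]}
for nm,tt,ss,k,z in(("fresh",(281,231),(360,218),"dark",.013),("bar",(304,314),(288,184),"col",.01),("square",(368,319),(235,222),"col",.01)):
    print("**",nm);measure(I,{"top":tt,"scene":ss},k,z)
st()
E
```

```text
(333, 400, 3)
** fresh
top px [280.5311 236.0851] cen@mid [0.6245 0.0747] rect@top c,w,h,ang [0.6233 0.0732] 57.750732421875 38.48953628540039 24.705347061157227
scene px [365.7327 214.3039] cen@mid [0.6251 0.0747] rect@top c,w,h,ang [0.6295 0.0678] 54.25101089477539 50.54100036621094 25.750011444091797
  tri [0.6247 0.0749 0.0123]
** bar
top px [303.1806 313.4253] cen@mid [0.4375 0.0176] rect@top c,w,h,ang [0.4379 0.017 ] 51.18917465209961 18.906705856323242 -62.598182678222656
scene px [287.454 182.11 ] cen@mid [0.4346 0.0207] rect@top c,w,h,ang [0.4404 0.0162] 52.86207962036133 19.79623031616211 -62.45271873474121
  tri [0.4379 0.0175 0.016 ]
** square
top px [367.6048 318.4907] cen@mid [ 0.4265 -0.1372] rect@top c,w,h,ang [ 0.4271 -0.1366] 33.02187728881836 32.95054244995117 -83.31496524810791
scene px [233.6755 220.9203] cen@mid [ 0.4238 -0.1347] rect@top c,w,h,ang [ 0.4297 -0.1378] 34.328399658203125 33.983673095703125 6.516928195953369
  tri [ 0.4269 -0.1367  0.0155]
 t 22.1 tcp [ 0.4005 -0.349   0.2497] F [ 0.3081  0.3099 -0.25  ] open 0.0682 q6 -0.87
```

View pics/c2.png

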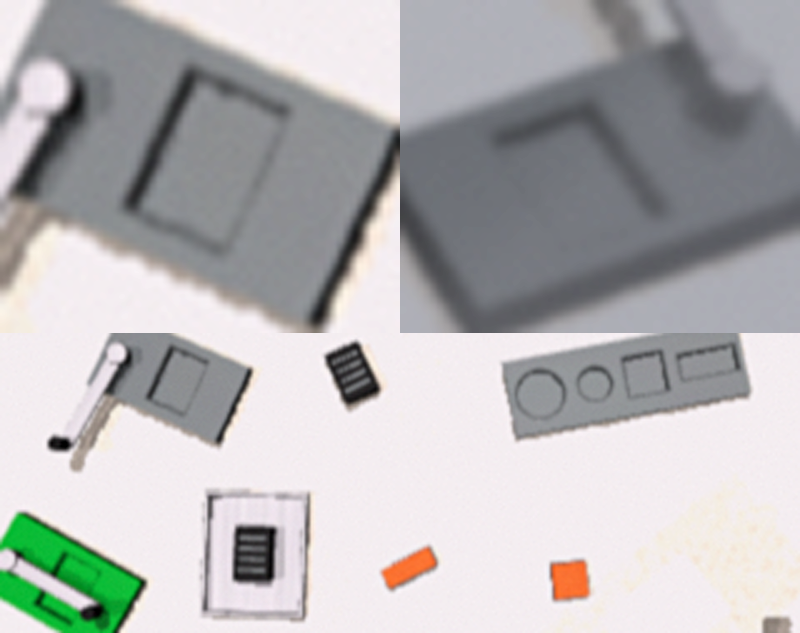

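The spent cartridge lies flat in the tray at crop (253,555). The pocket is empty, with its outline around crop (208,158), which is about top (210.7,238.3). The fresh cartridge and the media haven't moved. I'll measure the pocket and nest outlines from their dark edges.

```bash
python3 - <<'E'
from vis import *
I={n:cv2.imread(f"pics/{n}2.png")[:,:,::-1].max(2) for n in("top","scene")}
def edges(n,c,r,z,S=6,dk=7):
    u,v=c;g=cv2.resize(I[n][v-r:v+r+1,u-r:u+r+1],None,fx=S,fy=S,interpolation=cv2.INTER_CUBIC)
    g=cv2.GaussianBlur(g,(0,0),2);m=(g<np.median(g)-dk).astype(np.uint8)
    yy,xx=np.mgrid[:g.shape[0],:g.shape[1]];m[(xx-g.shape[1]/2)**2+(yy-g.shape[0]/2)**2>(r*S)**2]=0
    p=np.argwhere(m)[:,::-1];p=(p+.5)/S-.5+[u-r,v-r]
    h=cv2.convexHull(p.astype(np.float32)).reshape(-1,2)
    return h,box(n,h,z)
for dk in(5,8,12): print("pocket",dk,*edges("top",(211,238),15,.022,dk=dk)[1])
for nm,c,r in(("disc",(356,244),11),("button",(378,240),9),("square",(398,237),11),("bar",(424,231),14)):
    for dk in(7,12):
        h,b=edges("top",c,r,.014,dk=dk); print(nm,dk,*b)
# model: rack centre + y-offsets
for c in(np.array([.6199,-.1926]),):
    a=np.radians(101.05);d=np.array([np.cos(a),np.sin(a)])
    for nm,y in(("disc",.085),("button",.031),("square",-.019),("bar",-.081)): print("model",nm,c+y*d,proj("top",[*(c+y*d),.014]))
o=np.array([.616,.2442]);print(proj("top",[*o,.022]))
E
```

```text
pocket 5 [0.6175 0.2452] 64.07803344726562 47.63859558105469 -23.86187744140625
pocket 8 [0.6176 0.2454] 62.909305572509766 46.21683883666992 -23.129112243652344
pocket 12 [0.6178 0.2458] 61.69847106933594 44.39655685424805 -23.89612579345703
disc 7 [ 0.606  -0.1091] 51.890380859375 51.348724365234375 -26.689044952392578
disc 12 [ 0.6071 -0.1092] 50.83441162109375 48.88207244873047 81.39759826660156
button 7 [ 0.6166 -0.162 ] 37.96519470214844 37.8837776184082 89.73309326171875
button 12 [ 0.6177 -0.162 ] 36.76262283325195 34.61900329589844 -80.82324600219727
square 7 [ 0.6256 -0.2109] 45.26814651489258 44.75935363769531 10.50105094909668
square 12 [ 0.6259 -0.2111] 43.402503967285156 43.24784851074219 10.461305618286133
bar 7 [ 0.6375 -0.2718] 62.244850158691406 31.64742660522461 -79.06589889526367
bar 12 [ 0.6376 -0.2719] 60.81785583496094 29.90092658996582 -79.08395671844482
model disc [ 0.6036 -0.1092] [[355.8176 244.7571]]
model button [ 0.614  -0.1622] [[377.662  240.5721]]
model square [ 0.6235 -0.2112] [[397.9031 236.6942]]
model bar [ 0.6354 -0.2721] [[423.0218 231.8819]]
[[210.7591 239.0054]]
```

Holder estimates are within about 2 mm of each other. I'll centre the fresh cartridge by squeezing it across both axes, then look again. Comparing that image with the TCP gives the camera-to-robot offset.

```bash
cat >> rob.py <<'E'
def squeeze(x,y,jaw,z,wopen,wclose,f=25,zup=.09):
    "close on the piece across jaw, open again; returns TCP while closed"
    gripper_to(wopen,f); go(x,y,zup,jaw); 
    if move_l([x,y,z],.1,max_force=10): st("!touch")
    gripper_to(wclose,f); hold(.15); s=st("squeeze %g"%jaw); return s["eef_pos"]
E
python3 - <<'E'
from rob import *
x,y,a=.6248,.0748,25.0
squeeze(x,y,a+90,.0145,.07,.03); gripper_to(.07); move_l([x,y,.07],.2)
squeeze(x,y,a,.0145,.075,.045); gripper_to(.075); move_l([x,y,.12],.2)
go(.40,-.35,.25,0)
from vis import *
I={}
for n in("scene","top"):
    pc,d=get_image(n); cv2.imwrite(f"pics/{n}3.png",pc[:,:,::-1]); I[n]=pc
measure(I,{"top":(281,231),"scene":(360,218)},"dark",.013); st()
E
```

```text
squeeze 115 t 25.6 tcp [0.6256 0.0748 0.0155] F [-0.3762  0.2929  5.4734] open 0.0354 q6 -2.01
squeeze 25 t 29.5 tcp [0.6257 0.0748 0.0158] F [ 0.2308 -0.2722  5.4669] open 0.0513 q6 -0.44
top px [280.7897 235.442 ] cen@mid [0.6261 0.0741] rect@top c,w,h,ang [0.6245 0.0725] 58.47117614746094 38.27309799194336 24.442106246948242
scene px [366.1853 214.8962] cen@mid [0.6268 0.0742] rect@top c,w,h,ang [0.6313 0.0673] 54.60609817504883 50.52076721191406 24.878910064697266
  tri [0.6264 0.0744 0.0122]
 t 32.4 tcp [ 0.4006 -0.3492  0.2496] F [-0.2157 -0.173  -0.2849] open 0.0749 q6 -0.87
```

The offset is small, about (-0.8, +0.5) mm. Now I'll pick up the fresh cartridge and insert it with a force-guarded search.

```bash
cat >> rob.py <<'E'
def settle(x,y,z,rot=None,feed=.08):
    "line with one correction for the tracking offset"
    move_l([x,y,z],feed,rot); hold(.1); e=np.array([x,y,z])-observe()["eef_pos"]
    move_l(list(np.array([x,y,z])+e),feed); hold(.1); return e
def insert(x,y,jaw,ztouch,zseat,f=8,r=.0015):
    "go down at x,y; if it stops above zseat+3 mm, lift a little and try round about"
    b=go(x,y,ztouch+.04,jaw); e=settle(x,y,ztouch+.008)
    tries=[(0,0)]+[(k*r*cos(t),k*r*sin(t)) for k in(1,2) for t in np.arange(8)*pi/4]
    for dx,dy in tries:
        X,Y=x+e[0]+dx,y+e[1]+dy
        move_l([X,Y,ztouch+.004],.08); hit=move_l([X,Y,zseat-.003],.04,max_force=f)
        s=observe();print("try %.1f %.1f mm"%(dx*1e3,dy*1e3),hit,"tcp",s["eef_pos"],"F",s["ft_force"],"open %.4f"%s["opening"])
        if s["eef_pos"][2]<zseat+.003: return True
    return False
E
python3 - <<'E'
from rob import *
x,y,a=.6248,.0748,25.0
gripper_to(.075,60); go(x,y,.09,a); move_l([x,y,.0145],.1,max_force=10)
gripper_to(.045,60); s=st("grip"); zg=s["eef_pos"][2]
move_l([x,y,.10],.1); s=st("lift")
if .048<s["opening"]<.054:
    ok=insert(.6156,.2452,-23.6,.022+zg,.010+zg); st("inserted %s"%ok)
    if ok:
        gripper_to(.068); p=observe()["eef_pos"]; move_l([p[0],p[1],.15],.2); st("off")
E
```

```text
grip t 35.7 tcp [0.6261 0.0749 0.0161] F [-0.054   0.0477  5.3183] open 0.0498 q6 -0.44
lift t 36.8 tcp [0.6241 0.0748 0.0991] F [-0.1472 -0.099  -1.2348] open 0.0499 q6 -0.44
try 0.0 0.0 mm True tcp [0.6153 0.2452 0.0261] F [-1.38  -0.081  5.61 ] open 0.0497
inserted True t 39.5 tcp [0.6153 0.2452 0.0261] F [-1.38  -0.081  5.61 ] open 0.0497 q6 0.67
off t 40.6 tcp [0.6136 0.2447 0.1486] F [ 0.5585 -0.8758 -0.3402] open 0.0682 q6 0.67
```

```bash
python3 - <<'E'
from rob import *
from vis import *
go(.40,-.35,.25,0)
I={}
for n in("scene","top"):
    pc,d=get_image(n); cv2.imwrite(f"pics/{n}4.png",pc[:,:,::-1]); I[n]=pc
    if n=="top":
        C=cloud(n,d); print("cart top z",np.median(C[235:242,207:214,2]),"holder",np.median(C[244:250,220:226,2]))
t=I["top"][:,:,::-1];s=I["scene"][:,:,::-1]
cr=lambda i,u,v,w,h,W,H:cv2.resize(i[v-h:v+h,u-w:u+w],(W,H),interpolation=cv2.INTER_CUBIC)
o=np.vstack([np.hstack([cr(t,208,240,40,30,400,300),cr(s,415,165,40,30,400,300)]),cr(t,330,280,133,50,800,300)])
cv2.imwrite("pics/c4.png",np.clip(1.5*o.astype(float),0,255).astype(np.uint8))
for nm,tt,ss in(("bar",(304,314),(288,184)),("square",(368,319),(235,222))): print(nm);measure(I,{"top":tt,"scene":ss},"col",.01)
E
```

```text
cart top z 0.03445617488820196 holder 0.020495686237121724
bar
top px [303.1794 313.4226] cen@mid [0.4375 0.0176] rect@top c,w,h,ang [0.4379 0.017 ] 51.18917465209961 18.906705856323242 -62.598182678222656
scene px [287.4519 182.1062] cen@mid [0.4346 0.0207] rect@top c,w,h,ang [0.4402 0.0162] 52.804962158203125 19.888566970825195 -62.19757080078125
  tri [0.4379 0.0175 0.016 ]
square
top px [367.6148 318.4863] cen@mid [ 0.4265 -0.1373] rect@top c,w,h,ang [ 0.4271 -0.1367] 33.0438117980957 33.00575256347656 -83.31496620178223
scene px [233.6576 220.8872] cen@mid [ 0.4237 -0.1347] rect@top c,w,h,ang [ 0.4296 -0.1378] 34.04458999633789 33.85470199584961 6.516928195953369
  tri [ 0.427  -0.1367  0.0157]
```

View pics/c4.png

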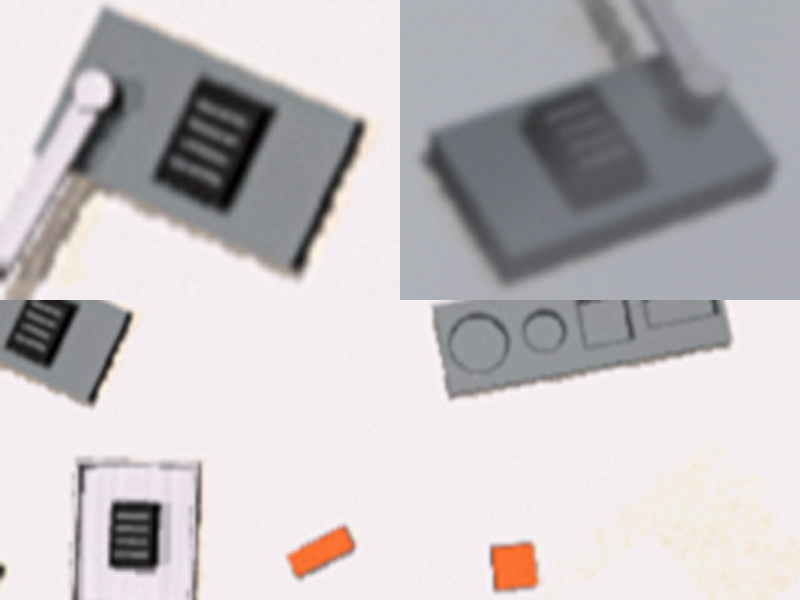

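The fresh cartridge is seated square in the pocket and stands 14 mm proud, so I'll shut the lever.

```bash
python3 - <<'E'
from rob import *
gripper_to(.05,20)
p,o=lev(96,.15); movep(p,o); move_l(lev(96,.053)[0],.1,max_force=15); st("down")
gripper_to(.02); print(swing(96,0,.053)); st("near 0")
p,o=lev(-5,.053); print(move_l(p,.04,o,max_force=12)); st("pressed")
gripper_to(.05); p=observe()["eef_pos"]; move_l([p[0],p[1],.16],.2)
go(.45,-.2,.25,0)
from vis import *
I={}
for n in("scene","top"):
    pc,d=get_image(n); cv2.imwrite(f"pics/{n}5.png",pc[:,:,::-1]); I[n]=pc
    P=cloud(n,d); u,v=(208,237) if n=="top" else (415,165)
    w=P[v-35:v+35,u-40:u+40];m=(w[...,2]>.058)&(np.abs(w[...,0]-.62)<.1);print(n,m.sum(),np.median(w[m],0))
t=I["top"][:,:,::-1];s=I["scene"][:,:,::-1]
cr=lambda i,u,v,w,h,W,H:cv2.resize(i[v-h:v+h,u-w:u+w],(W,H),interpolation=cv2.INTER_CUBIC)
cv2.imwrite("pics/c5.png",np.hstack([cr(t,208,240,40,30,400,300),cr(s,415,165,40,30,400,300)])); st()
E
```

```text
down t 47.2 tcp [0.5519 0.3472 0.054 ] F [-0.7357 -0.0657  0.3924] open 0.0499 q6 2.52
0
near 0 t 51.2 tcp [0.5983 0.2063 0.053 ] F [ 0.3532 -0.1526 -0.1786] open 0.0199 q6 0.62
True
pressed t 51.4 tcp [0.6012 0.2051 0.0517] F [-2.2197  0.8374  0.8772] open 0.0198 q6 0.54
scene 50 [0.6029 0.2047 0.0701]
top 34 [0.5992 0.205  0.073 ]
 t 54.2 tcp [ 0.4504 -0.1993  0.2496] F [-1.0204  0.0656 -0.3524] open 0.0499 q6 -0.58
```

View pics/c5.png

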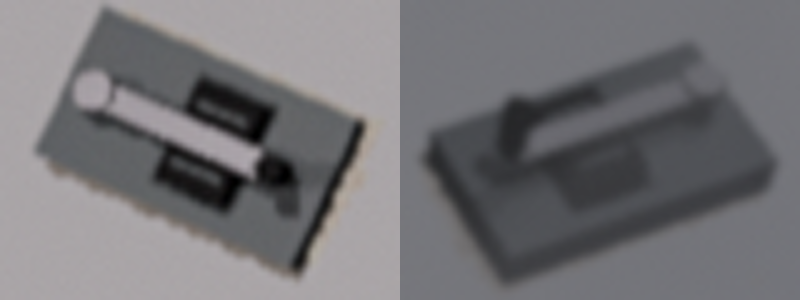

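The lever is shut against its stop and lies along the holder's axis over the cartridge. The media come next. I'll measure the square fresh, centre it by squeezing, then insert it.

```bash
cat > media.py <<'E'
import sys
from rob import *
from vis import *
name=sys.argv[1]
go(.40,-.35,.25,0)
I={n:get_image(n)[0] for n in("top","scene")}
def find(n):   # orange blobs within the table, by size in mm on z=.02
    f=I[n].astype(int);m=((f[...,0]-f[...,2]>35)&(f[...,0]>80)).astype(np.uint8)
    k,l,s,c=cv2.connectedComponentsWithStats(m);out=[]
    for i in range(1,k):
        p=cast(n,c[i],.02)[0]
        if s[i,4]>25 and .3<p[0]<.85 and abs(p[1])<.6: out.append((c[i],p))
    return out
T,Sx=find("top"),find("scene");print("top",T,"\nscene",Sx)
tgt=dict(square=(33,33),bar=(51,19))[name]
for c,p in T:
    h,_=blob("top",I["top"],c.round(),"col"); b=box("top",h,.02); print(b)
    if abs(b[1]-tgt[0])<5 and abs(b[2]-tgt[1])<4: ctr,ang=b[0],b[3]
x,y=ctr+[-.0006,.0004]
print(name,x,y,ang)
Z=.0115
if name=="square":
    j=(ang+45)%90-45; o1,c1,o2,c2=.065,.028,.065,.028; w=.034; N=(.6235,-.2107); jn=11.0
else:
    j=ang+90; o1,c1,o2,c2=.078,.046,.05,.014; w=.020; N=(.6357,-.2715); jn=11.0
squeeze(x,y,j+90,Z,o1,c1); gripper_to(o1); move_l([x,y,.07],.2)
p=squeeze(x,y,j,Z,o2,c2,f=50,zup=.07); zg=p[2]
move_l([x,y,.09],.1); s=st("lift")
if abs(s["opening"]-w)<.004:
    ok=insert(*N,jn,.014+zg,.005+zg); st("inserted %s"%ok)
    if ok:
        gripper_to(w+.016); p=observe()["eef_pos"]; move_l([p[0],p[1],.12],.2); st("off")
E
python3 media.py square
```

```text
top [(array([303.2011, 313.3862]), array([0.438 , 0.0169])), (array([367.6343, 318.4907]), array([ 0.427 , -0.1367]))] 
scene [(array([287.4297, 182.0234]), array([0.4402, 0.0159])), (array([233.6647, 220.8294]), array([ 0.4296, -0.1377]))]
(array([0.4379, 0.017 ]), 51.18917465209961, 18.890668869018555, -62.598182678222656)
(array([ 0.4271, -0.1366]), 33.01323699951172, 32.948760986328125, -83.34176397323608)
square 0.42647650756835936 -0.13621560058593749 -83.34176397323608
squeeze 96.6582 t 58.0 tcp [ 0.4271 -0.1365  0.0123] F [-2.4709  0.3457  5.9587] open 0.0330 q6 -2.17
squeeze 6.65824 t 61.7 tcp [ 0.4273 -0.1367  0.0125] F [-1.0478  0.8143  5.7662] open 0.0324 q6 -0.60
lift t 62.7 tcp [ 0.426  -0.1359  0.0894] F [-0.5704 -0.4855 -0.355 ] open 0.0322 q6 -0.60
try 0.0 0.0 mm True tcp [ 0.6235 -0.2107  0.0176] F [-0.4794  0.6319  5.7362] open 0.0320
inserted True t 65.1 tcp [ 0.6235 -0.2107  0.0176] F [-0.4794  0.6319  5.7362] open 0.0320 q6 -0.64
off t 66.1 tcp [ 0.622 -0.21   0.119] F [-0.663   0.4575 -0.4148] open 0.0500 q6 -0.64
```

```bash
python3 media.py bar && python3 - <<'E'
from rob import *
from vis import *
go(.38,-.38,.25,0)
I={}
for n in("scene","top"):
    pc,d=get_image(n); cv2.imwrite(f"pics/{n}6.png",pc[:,:,::-1]); I[n]=pc
    if n=="top":
        C=cloud(n,d)
        for nm,x,y,z in(("rack",.59,-.17,.014),("sq",.6235,-.211,.025),("bar",.636,-.272,.025)):
            u,v=proj(n,[x,y,z])[0].round().astype(int);print(nm,np.median(C[v-2:v+3,u-2:u+3,2]))
t=I["top"][:,:,::-1];s=I["scene"][:,:,::-1]
cr=lambda i,u,v,w,h,W,H:cv2.resize(i[v-h:v+h,u-w:u+w],(W,H),interpolation=cv2.INTER_CUBIC)
cv2.imwrite("pics/c6.png",np.clip(1.4*np.vstack([np.hstack([cr(t,395,240,60,45,400,300),cr(s,275,298,60,45,400,300)]),cr(t,320,260,160,60,800,300)]).astype(float),0,255).astype(np.uint8)); st()
E
```

```text
top [(array([398.5952, 236.1952]), array([ 0.6241, -0.2122])), (array([303.254 , 313.3069]), array([0.4382, 0.0168]))] 
scene [(array([287.4567, 182.0315]), array([0.4403, 0.016 ])), (array([271.1093, 300.0445]), array([ 0.6233, -0.2106]))]
(array([ 0.6238, -0.2119]), 34.49784469604492, 34.281341552734375, 11.096280097961426)
(array([0.4379, 0.0171]), 50.94926452636719, 18.890668869018555, -62.598182678222656)
bar 0.437268896484375 0.017531328582763673 -62.598182678222656
squeeze 117.402 t 70.7 tcp [0.438  0.0175 0.0124] F [-1.4534  0.8798  6.0974] open 0.0507 q6 -2.19
squeeze 27.4018 t 74.6 tcp [0.4382 0.0174 0.0124] F [-0.9475 -0.8912  6.1   ] open 0.0184 q6 -0.62
lift t 75.5 tcp [0.4367 0.0176 0.0893] F [-0.8605 -0.5338 -0.3776] open 0.0185 q6 -0.62
try 0.0 0.0 mm True tcp [ 0.6357 -0.2715  0.0175] F [-0.7803  0.8377  4.8627] open 0.0183
inserted True t 78.4 tcp [ 0.6357 -0.2715  0.0175] F [-0.7803  0.8377  4.8627] open 0.0183 q6 -0.71
off t 79.4 tcp [ 0.6343 -0.2707  0.119 ] F [ 0.2999 -0.7423 -0.3539] open 0.0361 q6 -0.71
rack 0.01263807587620902
sq 0.022974156179254246
bar 0.023885853671170132
 t 80.7 tcp [ 0.3807 -0.3793  0.2489] F [0.2821 0.1733 0.5349] open 0.0359 q6 -0.93
```

View pics/c6.png

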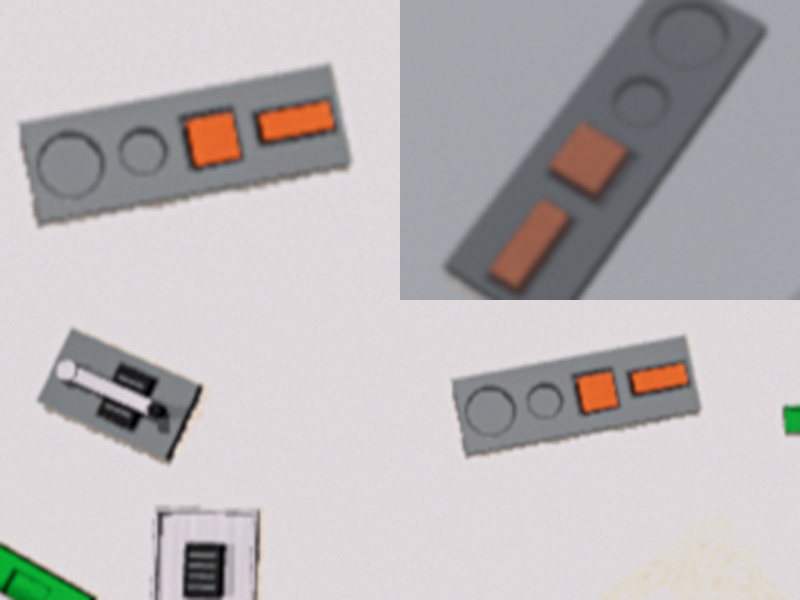

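The square and bar both sit level in their own nests and stand 10–11 mm proud of the rack. The lever is shut and the spent cartridge is in the tray. Nothing orange is left on the shelf within reach, so I'm handing in.

```bash
python3 -c "
from plant import *
hold(.5); job_done()"
```

```text
the job is handed in; nothing more can be done
```

I finished the service and handed it in at about 81 s of the 210 s allowed; `job_done` gave no verdict. I opened the lever, moved the spent cartridge to the discard tray, seated the fresh one and shut the lever. I then put the square and the bar, the only media pieces present, into their nests.

**Last checks**
- **Fresh cartridge:** it went in on the first try and stood 14 mm proud, as it should when seated.
- **Lever:** I pressed it shut until it met resistance. It lies along the holder's axis over the cartridge.
- **Media:** both pieces are level and stand 10–11 mm proud of the rack, against 11 mm expected.
- **Spent cartridge:** it lies flat near the middle of the tray.
- **Bystanders:** I never worked near the scoop, tweezers or magnet, but I did not re-measure them at the end.
- **Knock or grip slip:** I saw neither.

**Readings that disagreed**
- The pocket and nest positions differed by about 2 mm between methods. I used in-between values, corrected by comparing the camera with where the gripper had centred the fresh cartridge.
- Two-view heights were unreliable for the rack (about -6 mm against 7 mm) and the spent cartridge (47 mm against about 29 mm). For these I relied on the top view, the given heights and the contact forces.
- The lever's handle ended about 7 mm beyond its starting position, so it was probably slightly ajar at first.

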